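Find the socket that fits the covered nut of the drying clamp

ROBOT

A 6-joint arm with a two-finger parallel gripper is mounted at the origin on the work surface; the furniture and walls round the work are solid. World frame = base frame: x ahead of the robot, y to its left, z up, the work surface at z = 0. Lengths are in m, angles in degrees, forces in N, time in s.
With the tool pointing down it reaches from about 0.375 to 0.925 m from the base axis. Payload 5.7 kg.
Tool frame: the origin (TCP) lies between the finger pads; the fingertips stand 11 mm ahead of it and the grasp point (between the pads) lies 8 mm behind it; z points along the fingers, y is the line along which they close (so a half turn about z gives the same grasp; the last joint's range is limited). The gripper opens to 85 mm and grips with 20 to 120 N. Pads are 22 mm wide; open, the fingers measure 114 mm over their backs; the gripper's body (76 mm by 85 mm) begins 54 mm behind the grasp point. The pads swing forward as they close: fully open they stand 13 mm farther back than shut.
Start: joints at [-76.037, 20.558, 86.54, -0, 72.909, -6.595], TCP at [0.211, -0.562, 0.242] pointing down, gripper open.
Joint ranges: [-170.27, 170.27], [-57.76, 135], [12.27, 136.19], [-55.21, 235.2], [11.17, 155.16], [-170.74, 170.74]. Speed limits (degrees/s): [136.94, 136.94, 180, 180, 180, 180].

INTERFACE

Orientations are given as [roll, pitch, yaw] about the fixed x, y, z axes, in that order (R = Rz(yaw) Ry(pitch) Rx(roll)).
In Python, from rig import read_state, grab_frame, camera_info, sign_off gives the robot as it stands. The module is installed in compiled form; this text tells all that it offers.
- The arm moves only by the tool jog_arm, never from a script. Its argument "targets" is a list of rows, each a list of 2 entries, a list of its own where there are three numbers: the shift along the tool's x, y, z in m, then the turn, a rotation vector about the tool's x, y, z in rad. In form: [[[dx, dy, dz], [wx, wy, wz]], ...]. A call has 1 to 5 rows; each row is the pose to reach, as a shift and turn from the pose commanded when the call began, along the tool's axes at that moment; what a row does not reach only later rows make up. A row lasts 1/12 s, in which the tool goes at most 41.7 mm and 7.16 degrees, less where a joint would pass 70% of its speed; a pose out of reach is approached as far as the arm can. A call with a gripper value outside its range is refused whole. "jaw" is the opening, from 0 (shut) to 1 (fully open), set as the call begins (left out, the last holds). The fingers move at their own pace and stop on an object; "newtons" is the grip in N (left out, the last holds). Time passes only in rows, so rows that repeat a pose let the fingers close. It gives the time, the measured TCP pose, the force, the opening and the grip force at its end, in the units of the state.
- read_state(): the state, without advancing time (a new reading comes with each control period).
- grab_frame(name): name is "scene" or "side" or "wrist"; returns the picture (400x640x3 uint8, red, green, blue); there is no depth.
- camera_info(name): a dict with "fx", "fy", "cx", "cy" (pixels), "cam_to_world" (4x4, takes a point from camera to world coordinates). Camera axes: x right, y down, z forward; pixel columns grow to the right and rows downward; lengths in m; the calibration is good to about 2 mm. A picture is of the moment at which its call begins: read the wrist's pose just before it. camera_info takes no time and is no camera call; for the wrist camera it gives the pose at the moment of the call.
- sign_off(): hands the job in; it is judged then, once.
The state is a dict: "time_s": time; "joints": joint angles; "joint_vel": joint speeds; "tau": joint torques, N m; "position": TCP position; "ee_rot": TCP orientation; "contact_force": force on the tool from outside, world axes, zero at the start; "torque": the same for the moment, N m; "opening": opening from 0.0 (shut) to 1.0 (fully open); "finger_force": force on a finger pad.
Only numpy, scipy, OpenCV 4.12 (cv2) and the standard library are available. Lean on these libraries where they do the work, as an engineer would, in place of code of your own. Each camera call takes 0.05 s, during which the arm holds its last target. There are 200 camera calls.

TASK

Take the upside-down white beaker off the middle nut of the tile clamp and stand it on the bare bench, still upside down. Then try the three look-alike sockets on that middle nut until you find the one that goes fully home over it, its mouth down on the washer, and finish with that socket seated on the nut and still held in the gripper; the sockets that do not fit end standing upright on the bare bench. Leave the small white cup, the green jar and the grey cup where they are.

Things in the scene. Friction and masses are not known exactly. Their poses are not given: they have to be found in the camera images.
- clamp_mid (a point): middle of the fixed tile clamp: board 130x290 mm with a steel bar (50x270 mm, along y, top 28 mm above the bench) on pale tiles; 3 fixed hex nuts 95 mm apart on it, 14 mm high, 18, 23 and 28 mm across flats, in any order, studs 2 to 22 mm above them, flats facing +-y. Point: on the middle nut's axis, at its washer's top, 30 mm above the bench, where the mouth of a socket fully home rests; z up
- beaker_mid (a point): white porcelain beaker, upside down on the bar over the middle nut: 150 mm tall, 68 mm across at the rim (below), 50 mm at the closed end (above), 54 mm at 30 mm below that; 0.3 kg. Raise it over 40 mm to clear the stud. Point: on its axis, 75 mm from either end; its z points from closed end to rim, so downward. Bare bench for it: left (+y) of the clamp
- socket_a_mid (a point): one of 3 look-alike sockets standing mouth down: dark steel cylinder 42 mm across, 48 mm high, on top a square adapter 20x20 mm, 34 mm tall (grip that; 82 mm in all, 0.22 kg). Hex bore hidden below; it fits one of the 3 nuts with 2.4 mm play across flats, not told which; on a wrong nut it stays 8 mm or more high. Point: on the axis, 41 mm above the mouth; z up, x and y square to the adapter's faces; two bore flats face +-y
- socket_b_mid (a point): one of 3 look-alike sockets standing mouth down: dark steel cylinder 42 mm across, 48 mm high, on top a square adapter 20x20 mm, 34 mm tall (grip that; 82 mm in all, 0.22 kg). Hex bore hidden below; it fits one of the 3 nuts with 2.4 mm play across flats, not told which; on a wrong nut it stays 8 mm or more high. Point: on the axis, 41 mm above the mouth; z up, x and y square to the adapter's faces; two bore flats face +-y
- socket_c_mid (a point): one of 3 look-alike sockets standing mouth down: dark steel cylinder 42 mm across, 48 mm high, on top a square adapter 20x20 mm, 34 mm tall (grip that; 82 mm in all, 0.22 kg). Hex bore hidden below; it fits one of the 3 nuts with 2.4 mm play across flats, not told which; on a wrong nut it stays 8 mm or more high. Point: on the axis, 41 mm above the mouth; z up, x and y square to the adapter's faces; two bore flats face +-y
- egg_cup: small white porcelain cup, 48 mm across, 42 mm high, a bystander. Origin: centre of its underside; z up
- green_jar: open glass jar of green glaze, 70 mm across, 117 mm high, a bystander. Origin: centre of its underside; z up
- grey_cup: blue-grey stoneware cup, 84 mm across, 65 mm high, a bystander. Origin: centre of its underside; z up

How it is judged:
By the outcome, as a careful person would: the job done as asked, in the order asked, and still so for the second after the job is handed in, while the arm keeps its last pose, push and grip.
It also fails if it takes over 72 s, if anything falls off the work surface, if the arm or the gripper's body presses on something with over 40 N, if the wrist force passes 120 N, or if a joint passes its speed limit or range.

## Working session

There is one attempt and no reset: what is moved stays moved. The work goes in short steps, Python scripts to look and compute and a tool call to move; the robot and the scene stay as the last step left them, time stands still between calls to the robot, and variables do not carry over. Pictures are saved under pics/ and viewed, at most 10 in all, crops included, and the job is handed in when it is done.

Besides the shell and the picture viewer there is one more tool, called in YAML: its name, and indented under it one key for each argument. jog_arm: Moves the arm, as the interface text tells. Its arguments: {"type":"object","properties":{"targets":{"type":"array"},"jaw":{"type":"number"},"newtons":{"type":"number"}},"required":["targets"]}

```bash
mkdir -p pics; python3 - <<'E'
from rig import *
import cv2,numpy as np
print(read_state())
for n in("scene","side"):
    f=grab_frame(n); cv2.imwrite(f"pics/{n}0.png",f[:,:,::-1]); c=camera_info(n); print(n,c["fx"],c["fy"],c["cx"],c["cy"],np.round(c["cam_to_world"],4).tolist())
E
```

```text
{'time_s': 0.0, 'joints': array([-7.60376763e+01,  2.05998898e+01,  8.66013241e+01,  4.35447234e-04,
        7.29083560e+01, -6.59583896e+00]), 'joint_vel': array([ 0.01523204, -0.03307471,  0.13609156, -0.04414474, -0.03951072,
        0.04059058]), 'tau': array([ 8.06810185e-04, -5.27615726e+01, -2.78612763e+01, -1.26055147e-04,
        1.32037501e-02,  1.40633267e-05]), 'position': array([ 0.21051347, -0.56112817,  0.24141774]), 'ee_rot': array([-1.79891203e+02, -1.29989589e-02,  2.05580220e+01]), 'contact_force': array([ 0.37233893, -0.12320839,  0.18621186]), 'torque': array([ 0.0235967 ,  0.02170023, -0.01214008]), 'finger_force': 0.0, 'opening': 1.00487272327675}
scene 499.74332975165356 499.74332975165356 322.90285838904975 197.6480499106902 [[-0.8923, -0.3096, 0.3287, 0.0358], [-0.4515, 0.6129, -0.6484, 0.9119], [-0.0007, -0.727, -0.6867, 1.1065], [0.0, 0.0, 0.0, 1.0]]
side 492.65067735415573 492.65067735415573 317.5874052324896 201.92159176077257 [[-0.888, -0.2276, 0.3996, 0.0499], [-0.4596, 0.4109, -0.7874, 0.8621], [0.015, -0.8828, -0.4694, 0.6438], [0.0, 0.0, 0.0, 1.0]]
```

View pics/scene0.png

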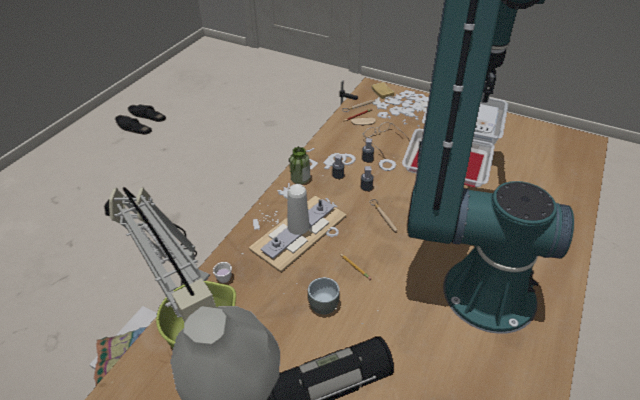

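View pics/side0.png

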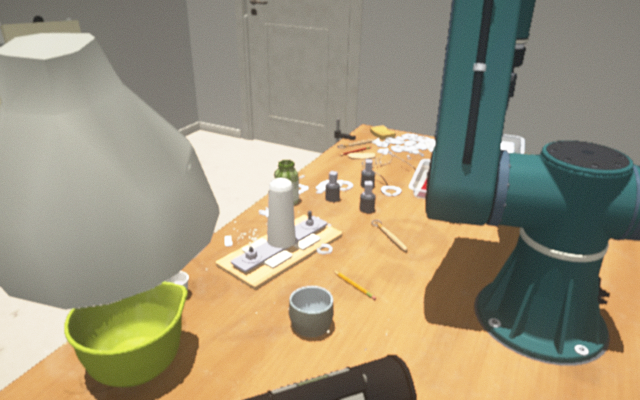

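The scene view shows the beaker (column 298, rows 185-235) on the clamp, with nuts at (276,240) and (322,207). The three sockets are near (338,167), (368,150) and (367,178), the green jar is at (299,165), the small cup at (223,272) and the grey cup at (323,295). The side view matches.

```bash
cat > h.py <<'E'
from rig import *
import cv2,numpy as np
from scipy.spatial.transform import Rotation as Ro
def ray(c,u,v):
    T=np.array(c["cam_to_world"]); d=T[:3,:3]@[(u-c["cx"])/c["fx"],(v-c["cy"])/c["fy"],1]; return T[:3,3],d
def onz(c,u,v,z):
    o,d=ray(c,u,v); return (o+d*(z-o[2])/d[2])
def proj(c,p):
    T=np.array(c["cam_to_world"]); q=T[:3,:3].T@(np.array(p)-T[:3,3]); return c["fx"]*q[0]/q[2]+c["cx"],c["fy"]*q[1]/q[2]+c["cy"]
def tri(o1,d1,o2,d2):
    A=np.c_[d1,-d2]; t=np.linalg.lstsq(A,o2-o1,rcond=None)[0]; a,b=o1+d1*t[0],o2+d2*t[1]; return (a+b)/2,np.linalg.norm(a-b)
def R(s): return Ro.from_euler("xyz",s["ee_rot"],degrees=True)
def to(p,yaw=None,s=None):
    "shift (tool axes) and turn to reach world p with the tool down at yaw"
    s=s or read_state(); r=R(s); d=r.inv().apply(np.array(p)-s["position"])
    t=(r.inv()*Ro.from_euler("xyz",[180,0,s["ee_rot"][2] if yaw is None else yaw],degrees=True)).as_rotvec()
    print("pos",s["position"].round(4),"rpy",s["ee_rot"].round(2),"shift",d.round(4),"turn",t.round(4))
def save(n,out,box=None,k=1):
    f=grab_frame(n)[:,:,::-1].copy(); g=f if box is None else f[box[1]:box[3],box[0]:box[2]]
    cv2.imwrite("pics/"+out,cv2.resize(g,None,fx=k,fy=k,interpolation=cv2.INTER_CUBIC)); return f
E
python3 - <<'E'
from h import *
a,b=camera_info("scene"),camera_info("side")
for n,z,p,q in [("nutL",.05,(276,239),(250,251)),("nutR",.05,(322,205),(310,215)),("beakertop",.18,(297,190),(280,185)),("s1",.08,(338,156),(333,175)),("s2",.08,(368,142),(368,163)),("s3",.08,(367,169),(368,185)),("jar",.117,(300,151),(287,166)),("cup",.042,(223,266),None),("grey",.065,(323,286),(311,298)),("tray corner",0.03,(404,160),None),("boardL",.01,(277,267),None),("boardR",.01,(346,213),None)]:
    print(n,onz(a,*p,z).round(3), *( [x.round(3) for x in tri(*ray(a,*p),*ray(b,*q))] if q else []))
print(camera_info("wrist"))
f=save("scene","s1.png",(210,100,410,250),4)
E
```

```text
nutL [0.583 0.126 0.05 ] [0.593 0.115 0.033] 0.004
nutR [ 0.529 -0.056  0.05 ] [ 0.523 -0.037  0.068] 0.005
beakertop [0.557 0.042 0.18 ] [0.566 0.029 0.165] 0.002
s1 [ 0.573 -0.257  0.08 ] [ 0.582 -0.278  0.062] 0.001
s2 [ 0.515 -0.372  0.08 ] [ 0.518 -0.38   0.074] 0.0
s3 [ 0.462 -0.239  0.08 ] [ 0.466 -0.251  0.07 ] 0.001
jar [ 0.673 -0.183  0.117] [ 0.69  -0.211  0.092] 0.002
cup [0.665 0.269 0.042]
grey [0.386 0.222 0.065] [0.392 0.209 0.046] 0.0
tray corner [ 0.389 -0.396  0.03 ]
boardL [0.548 0.185 0.01 ]
boardR [ 0.466 -0.094  0.01 ]
{'fx': 280.8072455522074, 'fy': 280.8072455522074, 'cx': 320.53223676056547, 'cy': 199.5353528229038, 'cam_to_world': array([[ 3.51412911e-01, -8.85396300e-01, -3.04273492e-01,
         2.89632120e-01],
       [-9.36220060e-01, -3.32676811e-01, -1.13217221e-01,
        -5.33272743e-01],
       [-9.82626812e-04,  3.24652940e-01, -9.45832704e-01,
         3.72314996e-01],
       [ 0.00000000e+00,  0.00000000e+00,  0.00000000e+00,
         1.00000000e+00]])}
```

View pics/s1.png

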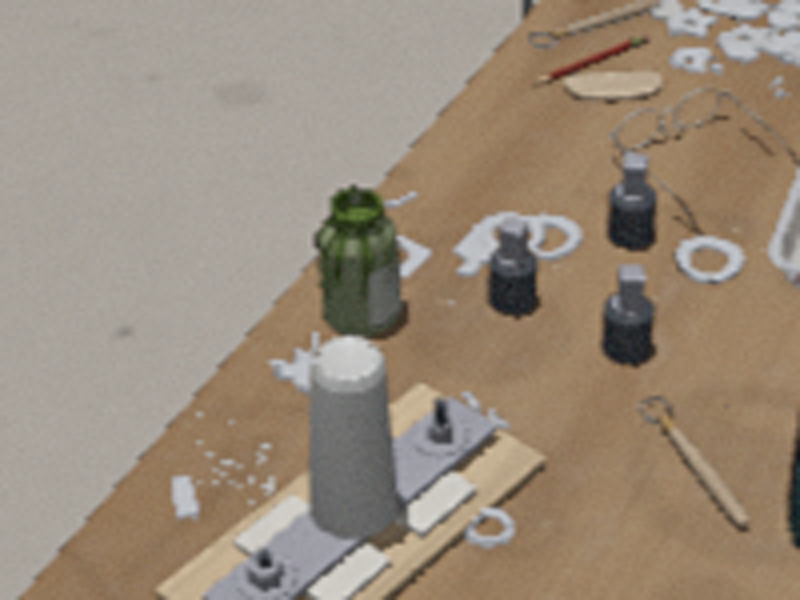

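The enlarged scene shows the beaker over the middle nut, the two outer nuts and three dark sockets. The rough points fit the 190 mm nut spacing and give a clamp yaw of about -16.5°. I'll move to look at the sockets from above.

```bash
python3 -c "
from h import *
to([.49,-.36,.27],73)"
```

```text
pos [ 0.2105 -0.5613  0.2416] rpy [-1.7992e+02 -1.0000e-02  2.0560e+01] shift [ 0.3323 -0.0904 -0.0282] turn [-1.300e-03 -8.000e-04 -9.153e-01]
```

jog_arm:
  targets:
    - [[0.04,-0.01,-0.02],[0,0,-0.1]]
    - [[0.08,-0.02,-0.03],[0,0,-0.2]]
    - [[0.12,-0.03,-0.03],[0,0,-0.31]]
    - [[0.16,-0.04,-0.03],[0,0,-0.42]]
    - [[0.2,-0.05,-0.03],[0,0,-0.54]]
  jaw: 1
  newtons: 40

```text
time_s: 0.57
position: [0.3788, -0.4455, 0.2725]
ee_rot: [180.0, -0.0, 51.8]
contact_force: [0.3, 0.0, -0.1]
opening: 1.0
finger_force: 0.0
```

```bash
python3 -c "
from h import *
to([.49,-.36,.27],73)"
```

```text
pos [ 0.3788 -0.4455  0.2725] rpy [179.98  -0.    51.76] shift [0.136  0.0345 0.0025] turn [ 3.000e-04  0.000e+00 -3.706e-01]
```

jog_arm:
  targets:
    - [[0.04,0.01,0],[0,0,-0.12]]
    - [[0.08,0.02,0],[0,0,-0.24]]
    - [[0.12,0.03,0],[0,0,-0.35]]
    - [[0.135,0.035,0],[0,0,-0.37]]
    - [[0.135,0.035,0],[0,0,-0.37]]

```text
time_s: 0.98
position: [0.4921, -0.3599, 0.2719]
ee_rot: [180.0, -0.1, 73.0]
contact_force: [-0.4, -0.3, 0.2]
opening: 0.996
finger_force: 0.0
```

```bash
python3 - <<'E'
from h import *
c=camera_info("wrist"); np.save("w1.npy",c["cam_to_world"]); f=save("wrist","w1.png",None,1.25); cv2.imwrite("w1raw.png",f)
print(read_state()["position"],read_state()["ee_rot"])
for p in [(.573,-.257,.08),(.515,-.372,.08),(.462,-.239,.08)]: print(proj(c,p))
E
```

```text
[ 0.4902174  -0.36132716  0.27185313] [-1.79962394e+02 -1.88793757e-02  7.28701022e+01]
(np.float64(364.8656218354587), np.float64(63.359527430209965))
(np.float64(340.9836971379662), np.float64(181.16740966104712))
(np.float64(258.9812320042712), np.float64(79.16841223171055))
```

View pics/w1.png

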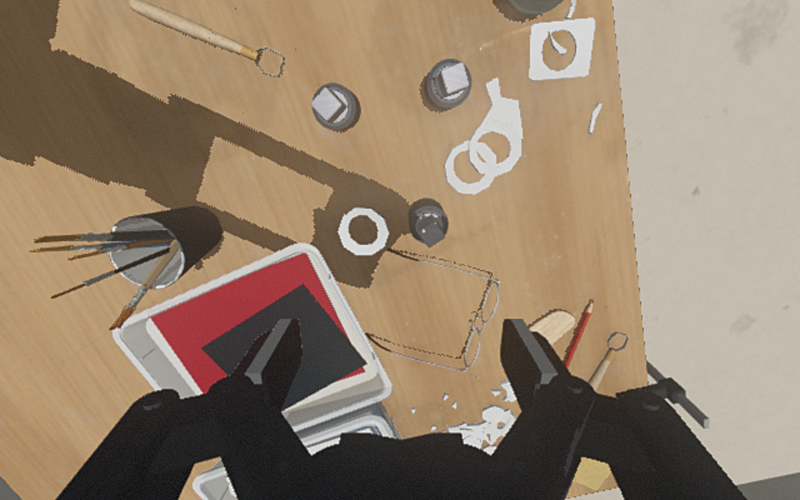

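The wrist view shows three sockets with their adapter tops at (362,64), (265,83) and (343,186) in 640-pixel coordinates. The third is in shade.

```bash
python3 - <<'E'
from h import *
c=camera_info("wrist"); c["cam_to_world"]=np.load("w1.npy"); f=cv2.imread("w1raw.png")
rows=[]
for n,(u,v) in dict(a=(362,64),b=(265,83),c=(343,186)).items():
    b=[u-24,v-24,u+24,v+24]; g=f[b[1]:b[3],b[0]:b[2]]; rows.append(cv2.resize(g,None,fx=5,fy=5,interpolation=cv2.INTER_CUBIC))
    gray=cv2.cvtColor(g,cv2.COLOR_BGR2GRAY); s=cv2.cvtColor(g,cv2.COLOR_BGR2HSV)[:,:,1]
    pk=np.percentile(gray[14:34,14:34],80)
    for k in (.8,.9):
        m=((gray>k*pk)&(s<60)).astype(np.uint8); m=cv2.morphologyEx(m,cv2.MORPH_OPEN,np.ones((3,3)))
        nl,l,st,ce=cv2.connectedComponentsWithStats(m); i=min(range(1,nl),key=lambda i:np.hypot(*(ce[i]-24))-st[i][4]*.02)
        cn=cv2.findContours((l==i).astype(np.uint8),0,2)[0][0]; r=cv2.minAreaRect(cn)
        P=np.array([onz(c,b[0]+x,b[1]+y,.082)[:2] for x,y in cv2.boxPoints(r)])
        e=P[1]-P[0]; e2=P[2]-P[1]; print(n,k,pk,P.mean(0).round(4),np.linalg.norm(e).round(4),np.linalg.norm(e2).round(4),"yaw%90",np.degrees(np.arctan2(e[1],e[0]))%90, np.degrees(np.arctan2(e2[1],e2[0]))%90)
cv2.imwrite("pics/c1.png",np.hstack(rows))
E
```

```text
a 0.8 201.0 [ 0.5718 -0.2555] 0.0186 0.0191 yaw%90 88.2571077902732 4.45005963050798
a 0.9 201.0 [ 0.5719 -0.2554] 0.0181 0.0182 yaw%90 89.88790008180906 6.251638419990073
b 0.8 192.0 [ 0.4625 -0.2433] 0.0185 0.0187 yaw%90 23.66527717414565 28.750702779636107
b 0.9 192.0 [ 0.4627 -0.2428] 0.0178 0.018 yaw%90 23.66527680286365 28.750722470967695
c 0.8 103.0 [ 0.5187 -0.3715] 0.0255 0.039 yaw%90 73.01890707984181 75.30048615378728
c 0.9 103.0 [ 0.5181 -0.3713] 0.0243 0.039 yaw%90 73.01890707984187 75.23453339960183
```

View pics/c1.png

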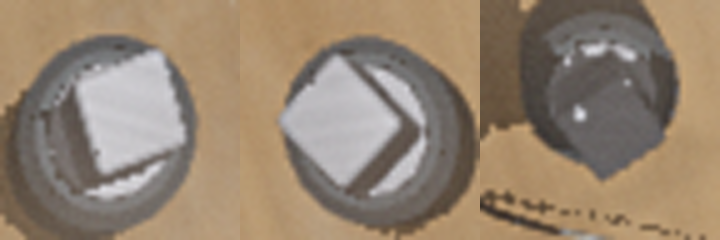

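The crops show two clear lit squares: A at (0.572,-0.2555) with yaw about 2°, and B at (0.4626,-0.243) with yaw about 26°. C needs a closer look later. Next is the beaker.

```bash
python3 -c "
from h import *
to([.53,-.06,.29],73.5)"
```

```text
pos [ 0.4902 -0.3613  0.2719] rpy [-1.7996e+02 -2.0000e-02  7.2870e+01] shift [ 0.2997 -0.0507 -0.018 ] turn [-0.0007 -0.0003 -0.011 ]
```

jog_arm:
  targets:
    - [[0.04,-0.01,-0.018],[0,0,-0.01]]
    - [[0.08,-0.02,-0.018],[0,0,-0.01]]
    - [[0.12,-0.02,-0.018],[0,0,-0.01]]
    - [[0.16,-0.03,-0.018],[0,0,-0.01]]
    - [[0.2,-0.03,-0.018],[0,0,-0.01]]

```text
time_s: 1.45
position: [0.5177, -0.1622, 0.2902]
ee_rot: [-179.9, 0.0, 73.1]
contact_force: [-0.0, 0.2, -0.2]
opening: 0.998
finger_force: 0.0
```

jog_arm:
  targets:
    - [[0.04,-0.01,0],[0,0,0]]
    - [[0.08,-0.02,0],[0,0,0]]
    - [[0.1,-0.02,0],[0,0,0]]
    - [[0.1,-0.02,0],[0,0,0]]

```text
time_s: 1.78
position: [0.529, -0.0587, 0.2903]
ee_rot: [-180.0, -0.1, 73.4]
contact_force: [-0.6, -1.3, -0.7]
opening: 1.001
finger_force: 0.0
```

```bash
python3 - <<'E'
from h import *
c=camera_info("wrist"); np.save("w2.npy",c["cam_to_world"]); f=save("wrist","w2.png",None,1.25); cv2.imwrite("w2raw.png",f)
to([.557,.04,.145])
for p in [(.557,.04,.178),(.583,.126,.05),(.529,-.056,.05)]: print(proj(c,p))
E
```

```text
pos [ 0.5291 -0.0609  0.2903] rpy [-1.7999e+02  3.0000e-02  7.3350e+01] shift [ 0.1047 -0.0021  0.1452] turn [-0.0002  0.0004 -0.    ]
(np.float64(317.39577801991123), np.float64(76.69064940097195))
(np.float64(318.66347836656047), np.float64(-0.04363502219490556))
(np.float64(319.1944458275737), np.float64(166.27763532532288))
```

View pics/w2.png

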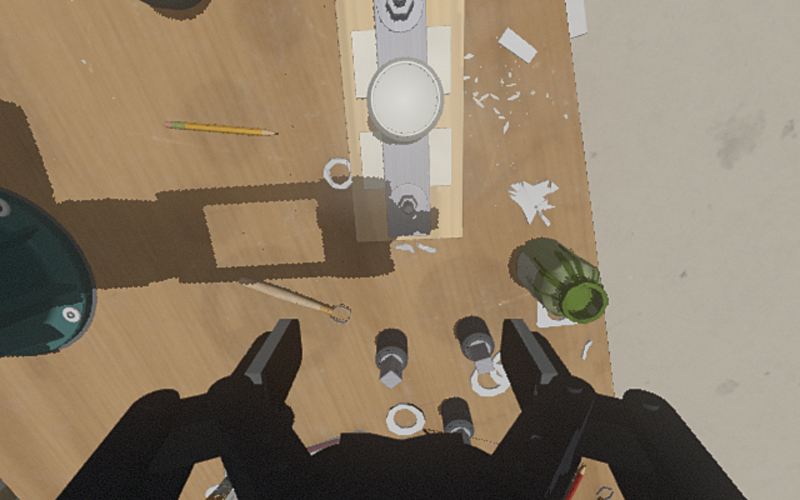

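The wrist view shows the beaker's top disc at (324,80), the bar running vertically and the nuts at (322,5) and (326,164). The green jar is well clear.

```bash
python3 - <<'E'
from h import *
c=camera_info("wrist"); c["cam_to_world"]=np.load("w2.npy"); f=cv2.imread("w2raw.png")
g=cv2.cvtColor(f,cv2.COLOR_BGR2GRAY); hs=cv2.cvtColor(f,cv2.COLOR_BGR2HSV)
for t in(195,210):
    m=((g>t)&(hs[:,:,1]<40)).astype(np.uint8); m=cv2.morphologyEx(m,cv2.MORPH_OPEN,np.ones((9,9)))
    n,l,st,ce=cv2.connectedComponentsWithStats(m); i=l[80,324]
    cn=cv2.findContours((l==i).astype(np.uint8),0,2)[0][0]; e=cv2.fitEllipse(cn); print(t,e,st[i]); 
    P=onz(c,*e[0],.178); print(P, e[1][1]/c["fx"]*(np.array(c["cam_to_world"])[2,3]-.178))
# bar edges: bluish-grey columns
hb=f[:,:,0].astype(int)-f[:,:,2]
pts=[[],[]]
for v in list(range(32,45))+list(range(120,150)):
    x=np.where(hb[v,290:360]>3)[0]
    if len(x)>20: pts[0].append((x[0]+290,v)); pts[1].append((x[-1]+290,v))
for p in pts:
    W=np.array([onz(c,*q,.028)[:2] for q in p]); k=np.polyfit(W[:,1],W[:,0],1); print("bar yaw",-np.degrees(np.arctan(k[0])),"x at y=.04",np.polyval(k,.04),len(p))
for q in[(322,5),(326,164)]: print(onz(c,*q,.046))
cv2.imwrite("pics/n2.png",np.hstack([cv2.resize(f[0:48,298:346],None,fx=8,fy=8,interpolation=2),cv2.resize(f[140:188,302:350],None,fx=8,fy=8,interpolation=2)]))
E
```

```text
195 ((323.388916015625, 79.12255859375), (49.33830261230469, 54.262657165527344), 6.242705821990967) [ 299   53   50   52 2135]
[0.56106692 0.03692395 0.178     ] 0.04698848311960249
210 ((322.6155090332031, 79.12687683105469), (16.844926834106445, 18.801982879638672), 57.41118240356445) [315  71  16  17 245]
[0.56047455 0.03709746 0.178     ] 0.016281485303233968Traceback (most recent call last):
  File "<stdin>", line 16, in <module>
IndexError: too many indices for array: array is 1-dimensional, but 2 were indexed
```

jog_arm:
  targets:
    - [[0.04,0.002,0],[0,0,0]]
    - [[0.08,0.002,0],[0,0,0]]
    - [[0.103,0.0025,0],[0,0,0]]
    - [[0.103,0.0025,0.04],[0,0,0]]
    - [[0.103,0.0025,0.08],[0,0,0]]

```text
time_s: 2.25
position: [0.5646, 0.0353, 0.2118]
ee_rot: [179.6, -0.1, 73.3]
contact_force: [0.1, -0.7, -1.2]
opening: 0.998
finger_force: 0.0
```

jog_arm:
  targets:
    - [[0,0,0.03],[0,0,0]]
    - [[0,0,0.055],[0,0,0]]
    - [[0,0,0.065],[0,0,0]]
    - [[0,0,0.065],[0,0,0]]
    - [[0,0,0.065],[0,0,0]]

```text
time_s: 2.67
position: [0.5619, 0.0351, 0.1457]
ee_rot: [-180.0, 0.0, 73.2]
contact_force: [0.7, -0.4, 0.3]
opening: 1.002
finger_force: 0.0
```

jog_arm:
  targets:
    - [[0,0,0],[0,0,0]]
    - [[0,0,0],[0,0,0]]
    - [[0,0,0],[0,0,0]]
    - [[0,0,0],[0,0,0]]
    - [[0,0,0],[0,0,0]]
  jaw: 0.5
  newtons: 40

```text
time_s: 3.08
position: [0.5627, 0.0366, 0.1472]
ee_rot: [179.8, -0.0, 73.3]
contact_force: [-1.0, 0.2, 5.4]
opening: 0.602
finger_force: 40.5
```

jog_arm:
  targets:
    - [[0,0,-0.02],[0,0,0]]
    - [[0,0,-0.05],[0,0,0]]
    - [[0,0,-0.08],[0,0,0]]
    - [[0,0,-0.08],[0,0,0]]

```text
time_s: 3.42
position: [0.5654, 0.0365, 0.2318]
ee_rot: [179.4, -0.1, 73.3]
contact_force: [1.4, -0.3, -2.4]
opening: 0.603
finger_force: 43.2
```

```bash
python3 - <<'E'
from h import *
a,b=camera_info("scene"),camera_info("side")
print("lamp",tri(*ray(a,210,322),*ray(b,47,48)),"bowl",tri(*ray(a,197,295),*ray(b,128,300)))
for p in[(.54,.27,0),(.54,.27,.15),(.54,.27,.35)]: print(proj(a,p),proj(b,p))
to([.54,.27,.225])
E
```

```text
lamp (array([0.30756752, 0.67991637, 0.58948469]), np.float64(0.006383167223894717)) bowl (array([0.64740586, 0.4026828 , 0.08318099]), np.float64(0.00893571834351171))
(np.float64(263.5877431269198), np.float64(292.569393831263)) (np.float64(229.35433360521893), np.float64(311.0605791923407))
(np.float64(258.61381659089943), np.float64(256.46984097357745)) (np.float64(223.6425100906557), np.float64(246.67165827130017))
(np.float64(250.5348572725291), np.float64(197.83471300444904)) (np.float64(214.46266390850727), np.float64(143.18800048975027))
pos [0.5654 0.0365 0.2318] rpy [ 1.7939e+02 -1.5000e-01  7.3290e+01] shift [ 0.2163 -0.0915  0.0064] turn [ 0.0106 -0.0026 -0.    ]
```

jog_arm:
  targets:
    - [[0.03,-0.012,0],[0,0,0]]
    - [[0.065,-0.028,0],[0,0,0]]
    - [[0.1,-0.045,0],[0,0,0]]
    - [[0.135,-0.06,0],[0,0,0]]
    - [[0.165,-0.075,0],[0,0,0]]

```text
time_s: 3.83
position: [0.5365, 0.2183, 0.2253]
ee_rot: [180.0, -0.0, 73.3]
contact_force: [1.5, 0.1, -3.7]
opening: 0.598
finger_force: 43.1
```

jog_arm:
  targets:
    - [[0.025,-0.01,0],[0,0,0]]
    - [[0.035,-0.015,0.02],[0,0,0]]
    - [[0.035,-0.015,0.05],[0,0,0]]
    - [[0.035,-0.015,0.08],[0,0,0]]
    - [[0.035,-0.015,0.095],[0,0,0]]

```text
time_s: 4.25
position: [0.5304, 0.2538, 0.127]
ee_rot: [-179.8, 0.2, 73.4]
contact_force: [-0.2, -1.3, -3.5]
opening: 0.606
finger_force: 43.1
```

jog_arm:
  targets:
    - [[0,0,0.006],[0,0,0]]
    - [[0,0,0.01],[0,0,0]]
    - [[0,0,0.014],[0,0,0]]
    - [[0,0,0.016],[0,0,0]]
    - [[0,0,0.017],[0,0,0]]

```text
time_s: 4.67
position: [0.532, 0.2563, 0.1198]
ee_rot: [-179.9, -0.2, 73.2]
contact_force: [-19.8, 2.2, 53.0]
opening: 0.603
finger_force: 49.9
```

jog_arm:
  targets:
    - [[0,0,-0.006],[0,0,0]]
    - [[0,0,-0.007],[0,0,0]]
    - [[0,0,-0.007],[0,0,0]]

```text
time_s: 4.92
position: [0.5342, 0.2543, 0.1218]
ee_rot: [179.8, -0.1, 73.3]
contact_force: [0.7, -0.1, -2.1]
opening: 0.602
finger_force: 43.5
```

jog_arm:
  targets:
    - [[0,0,0.0015],[0,0,0]]
    - [[0,0,0.0015],[0,0,0]]

```text
time_s: 5.08
position: [0.5342, 0.2545, 0.1202]
ee_rot: [179.9, -0.1, 73.2]
contact_force: [-3.6, 0.4, 12.7]
opening: 0.604
finger_force: 44.7
```

jog_arm:
  targets:
    - [[0,0,0],[0,0,0]]
    - [[0,0,0],[0,0,0]]
    - [[0,0,0],[0,0,0]]
    - [[0,0,0],[0,0,0]]
    - [[0,0,0],[0,0,0]]
  jaw: 1

```text
time_s: 5.5
position: [0.5328, 0.2538, 0.1184]
ee_rot: [-180.0, 0.0, 73.3]
contact_force: [-0.1, -0.4, 0.2]
opening: 0.999
finger_force: 0.0
```

jog_arm:
  targets:
    - [[0,0,-0.02],[0,0,0]]
    - [[0,0,-0.05],[0,0,0]]
    - [[0,0,-0.09],[0,0,0]]
    - [[0,0,-0.13],[0,0,0]]
    - [[0,0,-0.14],[0,0,0]]

```text
time_s: 5.92
position: [0.5361, 0.255, 0.2653]
ee_rot: [179.5, -0.3, 73.3]
contact_force: [0.6, 0.1, -0.1]
opening: 1.0
finger_force: 0.0
```

```bash
python3 -c "
from h import *
to([.525,-.075,.26],73.5)"
```

```text
pos [0.5361 0.255  0.2653] rpy [179.54  -0.33  73.27] shift [-0.3193  0.0843  0.0041] turn [ 0.008  -0.0058 -0.004 ]
```

jog_arm:
  targets:
    - [[-0.04,0.01,0],[0,0,0]]
    - [[-0.08,0.02,0],[0,0,0]]
    - [[-0.12,0.03,0],[0,0,0]]
    - [[-0.16,0.04,0],[0,0,0]]
    - [[-0.2,0.05,0],[0,0,0]]

```text
time_s: 6.33
position: [0.5227, 0.0464, 0.2586]
ee_rot: [-180.0, -0.0, 73.3]
contact_force: [1.0, -0.1, -0.9]
opening: 0.997
finger_force: 0.0
```

jog_arm:
  targets:
    - [[-0.04,0.01,0.005],[0,0,0]]
    - [[-0.08,0.02,0.005],[0,0,0]]
    - [[-0.12,0.03,0.005],[0,0,0]]
    - [[-0.12,0.03,0.005],[0,0,0]]
    - [[-0.12,0.03,0.005],[0,0,0]]

```text
time_s: 6.75
position: [0.5172, -0.0778, 0.2534]
ee_rot: [-180.0, 0.0, 73.0]
contact_force: [0.1, 0.6, -0.0]
opening: 0.997
finger_force: 0.0
```

```bash
python3 - <<'E'
from h import *
s=read_state();c=camera_info("wrist"); np.save("w3.npy",c["cam_to_world"]); f=save("wrist","w3.png"); cv2.imwrite("w3raw.png",f); print(s["position"],s["ee_rot"])
u,v=np.round(proj(c,(.561,.037,.044))).astype(int); print(u,v)
cv2.imwrite("pics/w3c.png",cv2.resize(f[0:200,220:440],None,fx=3,fy=3,interpolation=2))
E
```

```text
[ 0.51724284 -0.0777671   0.25344144] [-1.79981807e+02  1.98153852e-04  7.30096798e+01]
327 65
```

View pics/w3c.png

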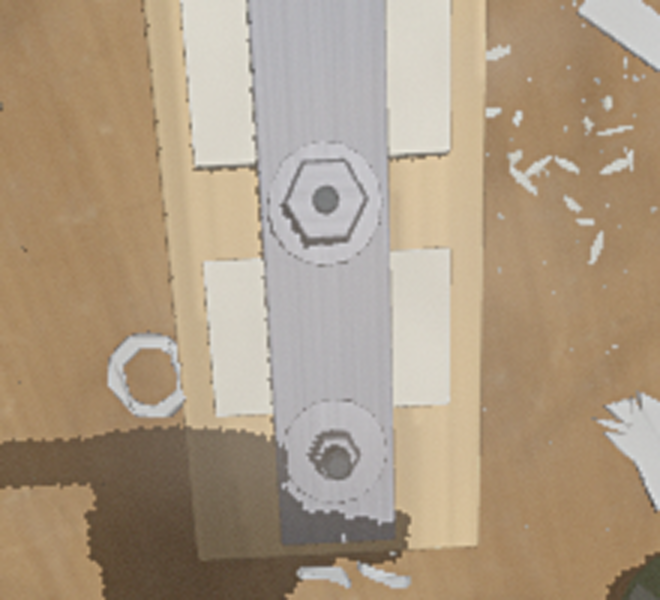

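The crop shows the bare middle nut at (328.7,67) with its washer, flats facing along the bar. The outer right nut is smaller, at (331.5,151).

```bash
python3 - <<'E'
from h import *
c=camera_info("wrist"); c["cam_to_world"]=np.load("w3.npy"); f=cv2.imread("w3raw.png")
for q,z in[((328.7,67.7),.03),((328.5,66.7),.044),((328.7,66.3),.046),((331.5,150),.03)]: print(q,onz(c,*q,z))
for q in [(322,53),(340,53),(348,67),(340,80.5),(322,81),(314,67)]: print("hex",onz(c,*q,.044).round(4))
# bar/tile edges (right bar edge) world yaw
L=[onz(c,220+x/3,y/3,.028)[:2] for x,y in[(386,20),(389,240),(394,510)]]; M=[onz(c,220+x/3,y/3,.028)[:2] for x,y in[(250,20),(265,300),(281,540)]]
for e in(L,M): d=e[0]-e[2]; print("yaw",np.degrees(np.arctan2(-d[0],d[1])), "w")
Z=(np.array(L)+M)/2; print(Z)
E
```

```text
(328.7, 67.7) [0.56248677 0.03492997 0.03      ]
(328.5, 66.7) [0.56176811 0.03461462 0.044     ]
(328.7, 66.3) [0.56197682 0.03473498 0.046     ]
(331.5, 150) [ 0.53919219 -0.05648451  0.03      ]
hex [0.5588 0.0497 0.044 ]
hex [0.5775 0.0439 0.044 ]
hex [0.5822 0.028  0.044 ]
hex [0.5701 0.0174 0.044 ]
hex [0.5507 0.0228 0.044 ]
hex [0.5464 0.039  0.044 ]
yaw -14.019625025852662 w
yaw -14.127315059811574 w
[[ 0.57685852  0.09381626]
 [ 0.55585787  0.01194682]
 [ 0.53118508 -0.08834849]]
```

```bash
python3 -c "
from h import *
to([.572,-.2555,.15],92)"
```

```text
pos [ 0.5172 -0.0762  0.2534] rpy [-1.7996e+02 -3.0000e-02  7.3120e+01] shift [-0.1557  0.1046  0.1033] turn [-0.0007 -0.0007 -0.3295]
```

jog_arm:
  targets:
    - [[-0.03,0.02,0.01],[0,0,-0.07]]
    - [[-0.06,0.04,0.03],[0,0,-0.14]]
    - [[-0.09,0.06,0.05],[0,0,-0.21]]
    - [[-0.12,0.08,0.07],[0,0,-0.28]]
    - [[-0.145,0.1,0.09],[0,0,-0.33]]
  jaw: 0.55

```text
time_s: 7.22
position: [0.5723, -0.2432, 0.1628]
ee_rot: [180.0, -0.0, 92.5]
contact_force: [-0.5, 1.2, -0.0]
opening: 0.551
finger_force: 0.0
```

jog_arm:
  targets:
    - [[-0.01,0.003,0.01],[0,0,0]]
    - [[-0.01,0.003,0.01],[0,0,0]]
    - [[-0.01,0.003,0.01],[0,0,0]]

```text
time_s: 7.47
position: [0.5745, -0.2511, 0.1529]
ee_rot: [-179.9, -0.1, 92.2]
contact_force: [-0.0, 0.3, 0.4]
opening: 0.546
finger_force: 0.0
```

```bash
python3 - <<'E'
from h import *
to([.572,-.2555,.064],92)
c=camera_info("wrist");f=save("wrist","w4.png",None,1.25);cv2.imwrite("w4raw.png",f);np.save("w4.npy",c["cam_to_world"])
print(proj(c,(.572,-.2555,.082)))
E
```

```text
pos [ 0.5745 -0.2511  0.1529] rpy [-1.7988e+02 -1.3000e-01  9.2170e+01] shift [-0.0045 -0.0025  0.0889] turn [-0.0021 -0.0023  0.003 ]
(np.float64(316.43071042272123), np.float64(220.7349817387955))
```

View pics/w4.png

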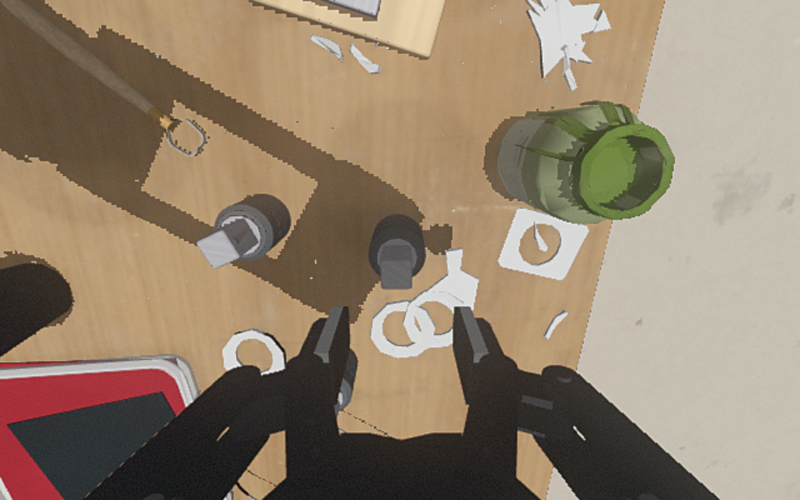

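The wrist view shows A's adapter top at (317.5,220.7), against a prediction of (316.4,220.7). They agree within 1 mm and its face is square to the fingers, so I'll descend.

jog_arm:
  targets:
    - [[-0.0045,-0.0015,0.03],[0,0,0]]
    - [[-0.0045,-0.0015,0.06],[0,0,0]]
    - [[-0.0045,-0.0015,0.08],[0,0,0]]
    - [[-0.0045,-0.0015,0.088],[0,0,0]]
    - [[-0.0045,-0.0015,0.088],[0,0,0]]

```text
time_s: 7.93
position: [0.5725, -0.2552, 0.0651]
ee_rot: [-179.9, -0.1, 92.3]
contact_force: [0.3, 0.0, 0.2]
opening: 0.549
finger_force: 0.0
```

jog_arm:
  targets:
    - [[0,0,0],[0,0,0]]
    - [[0,0,0],[0,0,0]]
    - [[0,0,0],[0,0,0]]
    - [[0,0,0],[0,0,0]]
    - [[0,0,0],[0,0,0]]
  jaw: 0.1
  newtons: 50

```text
time_s: 8.35
position: [0.5747, -0.2579, 0.0677]
ee_rot: [179.8, 0.1, 92.2]
contact_force: [-0.6, 1.3, 7.2]
opening: 0.221
finger_force: 52.7
```

jog_arm:
  targets:
    - [[0,0,-0.02],[0,0,0]]
    - [[0,0,-0.05],[0,0,0]]
    - [[0,0,-0.08],[0,0,0]]
    - [[0,0,-0.09],[0,0,0]]
    - [[0,0,-0.09],[0,0,0]]

```text
time_s: 8.77
position: [0.5757, -0.2589, 0.1593]
ee_rot: [179.7, 0.2, 92.2]
contact_force: [0.4, -0.5, -3.4]
opening: 0.221
finger_force: 51.5
```

```bash
python3 -c "
from h import *
to([.562,.035,.152],75.8)"
```

```text
pos [ 0.5757 -0.2589  0.1593] rpy [179.66   0.21  92.17] shift [ 0.2942 -0.0026  0.0062] turn [0.0064 0.0028 0.2857]
```

jog_arm:
  targets:
    - [[0.03,0,0],[0,0,0.06]]
    - [[0.065,0,0],[0,0,0.12]]
    - [[0.105,0,0],[0,0,0.18]]
    - [[0.145,0,0],[0,0,0.24]]
    - [[0.185,0,0],[0,0,0.285]]

```text
time_s: 9.18
position: [0.5648, -0.071, 0.1538]
ee_rot: [-179.8, -0.0, 75.6]
contact_force: [1.4, 0.3, -3.2]
opening: 0.221
finger_force: 51.4
```

jog_arm:
  targets:
    - [[0.04,-0.01,0],[0,0,0]]
    - [[0.08,-0.02,0],[0,0,0]]
    - [[0.1,-0.03,0],[0,0,0]]
    - [[0.105,-0.03,0],[0,0,0]]
    - [[0.105,-0.03,0],[0,0,0]]

```text
time_s: 9.6
position: [0.5617, 0.0382, 0.1542]
ee_rot: [-179.8, 0.0, 76.0]
contact_force: [0.1, -0.0, -1.9]
opening: 0.225
finger_force: 51.4
```

```bash
python3 - <<'E'
from h import *
for i in range(3):
    s=read_state();c=camera_info("wrist"); f=save("wrist","w5.png",None,1.25); print(s["position"].round(4),s["ee_rot"].round(2))
cv2.imwrite("w5raw.png",f);np.save("w5.npy",c["cam_to_world"])
cv2.imwrite("pics/w5c.png",cv2.resize(f[100:300,220:420],None,fx=3,fy=3,interpolation=2))
to([.562,.035,.152],75.8)
E
```

```text
[0.5617 0.0382 0.1542] [-1.7984e+02  2.0000e-02  7.6020e+01]
[0.5623 0.0368 0.1545] [-1.7989e+02  5.0000e-02  7.5950e+01]
[0.5627 0.0359 0.1548] [-1.7993e+02  5.0000e-02  7.5870e+01]
pos [0.5629 0.0354 0.155 ] rpy [-1.7995e+02  4.0000e-02  7.5810e+01] shift [-0.0006 -0.0008  0.003 ] turn [-0.0009  0.0007  0.0002]
```

View pics/w5c.png

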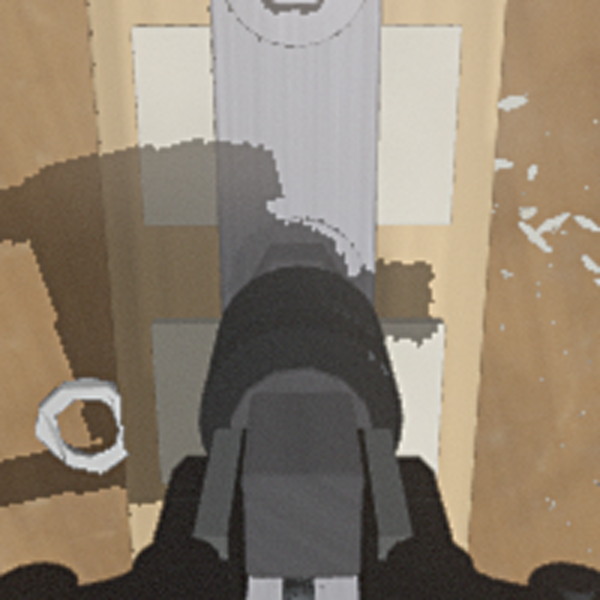

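The crop shows the held socket square in the pads: the adapter's front-top edge runs (301.7,259)-(340.7,259), with the nut just behind it.

```bash
python3 - <<'E'
from h import *
c=camera_info("wrist"); c["cam_to_world"]=np.load("w5.npy")
p=np.array([.5628,.0357,.1548]); r=Ro.from_euler("xyz",[180,0,75.85],degrees=True)
for zt in(.0145,.0165,.0185):
    a,b=[onz(c,*q,p[2]+zt) for q in((301.7,259),(340.7,259))]
    print(zt,np.linalg.norm(a-b), r.inv().apply((a+b)/2-p)-[.01,0,0])
E
```

```text
0.0145 0.018410313197147785 [ 0.00312343  0.00117697 -0.0145    ]
0.0165 0.018093363956931997 [ 0.00432407  0.00117336 -0.0165    ]
0.0185 0.017776414716716208 [ 0.00552471  0.00116976 -0.0185    ]
```

jog_arm:
  targets:
    - [[-0.0036,-0.0008,0.015],[0,0,0]]
    - [[-0.0036,-0.0008,0.03],[0,0,0]]
    - [[-0.0036,-0.0008,0.04],[0,0,0]]
    - [[-0.0036,-0.0008,0.04],[0,0,0]]
    - [[-0.0036,-0.0008,0.04],[0,0,0]]

```text
time_s: 10.17
position: [0.561, 0.0322, 0.1152]
ee_rot: [-179.9, 0.0, 75.8]
contact_force: [-0.5, 0.0, -1.6]
opening: 0.223
finger_force: 51.3
```

jog_arm:
  targets:
    - [[0,0,0.004],[0,0,0]]
    - [[0,0,0.008],[0,0,0]]
    - [[0,0,0.011],[0,0,0]]
    - [[0,0,0.011],[0,0,0]]
    - [[0,0,0.011],[0,0,0]]

```text
time_s: 10.58
position: [0.5613, 0.0332, 0.1048]
ee_rot: [-180.0, -0.0, 75.9]
contact_force: [0.3, -0.1, -2.5]
opening: 0.22
finger_force: 51.4
```

jog_arm:
  targets:
    - [[0,0,0.003],[0,0,0]]
    - [[0,0,0.006],[0,0,0]]
    - [[0,0,0.007],[0,0,0]]
    - [[0,0,0.007],[0,0,0]]

```text
time_s: 10.92
position: [0.5614, 0.0332, 0.0978]
ee_rot: [-180.0, -0.0, 75.9]
contact_force: [0.9, 0.2, -2.1]
opening: 0.227
finger_force: 51.4
```

jog_arm:
  targets:
    - [[0,0,0.0015],[0,0,0]]
    - [[0,0,0.003],[0,0,0]]
    - [[0,0,0.0035],[0,0,0]]
    - [[0,0,0.0035],[0,0,0]]

```text
time_s: 11.25
position: [0.5615, 0.0332, 0.0976]
ee_rot: [179.9, -0.0, 75.9]
contact_force: [-8.7, 0.1, 30.4]
opening: 0.224
finger_force: 55.7
```

jog_arm:
  targets:
    - [[0,0,-0.001],[0,0,0]]
    - [[0,0,-0.0018],[0,0,0]]
    - [[0,0,-0.0018],[0,0,0]]
    - [[0,0,-0.0018],[0,0,0]]

```text
time_s: 11.58
position: [0.5615, 0.0332, 0.0977]
ee_rot: [180.0, -0.0, 75.9]
contact_force: [-4.9, 0.3, 13.7]
opening: 0.223
finger_force: 53.7
```

```bash
python3 - <<'E'
from h import *
f=save("scene","end.png",(200,120,400,270),4)
s=read_state(); print(s["position"],s["contact_force"],s["ee_rot"],s["time_s"])
E
```

```text
[0.56145718 0.03323807 0.09766718] [-4.28364772  1.43531083 13.58371121] [ 1.79964988e+02 -1.56274369e-02  7.58509936e+01] 11.6333
```

View pics/end.png

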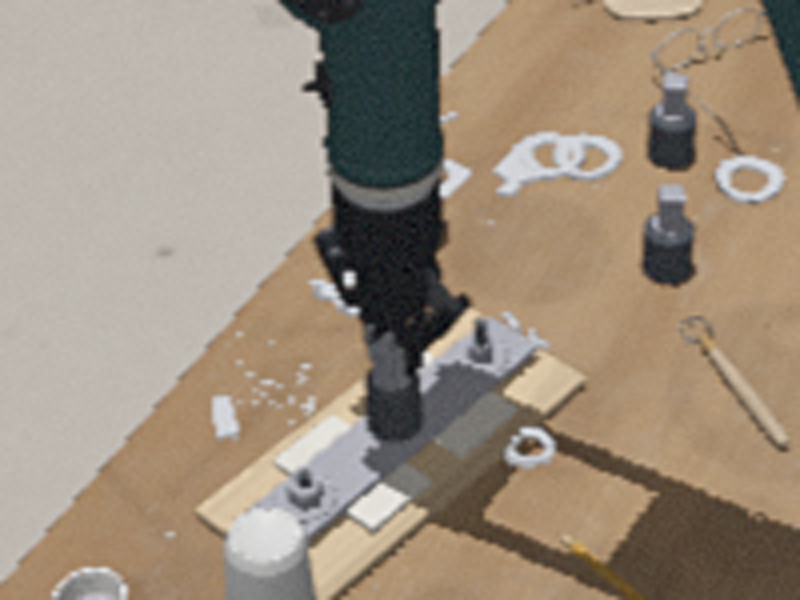

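The final view shows the socket down on the washer at crop pixel (395,430), the beaker standing on the bench at the lower left, and the other two sockets upright where they were. The mouth height works out to 30 mm, so the socket is home.

```bash
python3 -c "
from rig import *
print(sign_off())"
```

```text
the job is handed in; nothing more can be done
None
```

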